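Unstack the breaker modules into their test nests

ROBOT

A 6-joint arm with a two-finger parallel gripper is mounted at the origin on the work surface. World frame = base frame: x ahead of the robot, y to its left, z up, the work surface at z = 0. Lengths are in mm, angles in rad, forces in N, time in s.
With the tool pointing down it reaches from about 325 to 875 mm from the base axis. Payload 4.4 kg.
Tool frame: the origin (TCP) lies on the centre line of the jaws, within the pads' length; the fingertips stand ahead of it and the grasp point (between the pads) lies 6 mm ahead of it (ctrl.tcp_to_tips is the z of the fingertips in the tool frame, in mm); z points along the fingers, y is the line along which they close (so a half turn about z gives the same grasp; the last joint's range is limited). The gripper opens to 85 mm and grips with 20 to 120 N. Pads are 22 mm wide; open, the fingers measure 114 mm over their backs; the gripper's body (76 mm by 85 mm) begins 54 mm behind the grasp point. The pads swing forward as they close: fully open they stand 13 mm farther back than shut.
Start: joints at [1.107, 0.207, 1.542, -0, 1.393, -0.15], TCP at [176.951, 547.098, 256.282] pointing down, gripper open.
Joint ranges: [-2.73, 2.73], [-0.86, 2.22], [0.23, 2.46], [-1.11, 4.25], [0.08, 2.63], [-2.82, 2.82]. Speed limits (rad/s): [2.79, 2.79, 3.14, 3.14, 3.14, 3.14].

INTERFACE

Orientations are given as a 3x3 rotation matrix whose columns are the frame's x, y, z axes.
In Python, from plant import ctrl, sensors, optics gives the robot as it stands. Calls block until the motion is done:
- ctrl.move_ptp(position, orientation): joint-space move of the TCP to a pose.
- ctrl.move_l(position, rot=None, vel=150, threshold=None): straight line of the TCP; rot=None keeps the orientation; vel is the mean speed in mm/s. With threshold (N) it stops when the force on the tool has changed by that much, and returns True; else False.
- ctrl.set_joints(angles): joint-space move.
- ctrl.gripper_to(opening, force=None): finger opening in mm; force is the grip in N (None keeps the last); returns when the fingers have stopped.
- ctrl.hold(seconds).
- ctrl.solve_ik(position, orientation): joint angles nearest the present ones, or None.
- sensors.read_state(): the state.
- optics.grab_frame(name): name is "side" or "top"; returns (picture, depth): 480x640x3 uint8, red, green, blue; 480x640 float32, mm along the optical axis (not along the pixel's ray), 0 where there is no reading.
- optics.camera_params(name): a dict with "mtx" (3x3 intrinsics, pixels), "R" (3x3) and "t" (3): a world point X has camera coordinates R X + t. Camera axes: x right, y down, z forward; pixel columns grow to the right and rows downward; lengths in mm; the calibration is good to about 2 mm. A picture is of the moment at which its call begins. camera_params takes no time and is no camera call.
A pose or a line that the arm cannot do raises ctrl.MotionError and nothing moves.
- ctrl.finish_job(): hands the job in; it is judged then, once.
The state is a dict: "t": time; "q": joint angles; "qvel": joint speeds; "tau": joint torques, N m; "eef_pos": TCP position; "eef_rot": TCP orientation; "force": force on the tool from outside, world axes, zero at the start; "wrist_torque": the same for the moment, N m; "grip_width": finger opening in mm; "grasp_force": force on a finger pad.
Only numpy, scipy, OpenCV 4.12 (cv2) and the standard library are available. Lean on these libraries where they do the work, as an engineer would, in place of code of your own. Each camera call takes 0.05 s, during which the arm holds its last target. There are 200 camera calls.

TASK

On the bench are two cardboard sheets, one with a stack of three circuit-breaker modules and one with a single module. Take the stack apart, take the single one too, and lay each of the four modules, toggles up and flat on the floor of the pocket, in the test nest made for it: the nest with as many brass studs as the module has poles. Set them down without dropping any, and leave the glue bottle and the screw tin where they stand.

Things in the scene. Friction and masses are not known exactly. Their poses are not given: they have to be found in the camera images.
- module_1p: loose single-pole breaker module, white, 1 flush black toggle(s) on top. Body 85 (x) x 18 (y) mm, 44 high; centred on it a nose 45 (x) x 18 (y) up to 68. Grip from above across the nose (45 mm, along x) or its 18 mm width. About 120 g. Origin: centre of underside, z up; alike both ways round. Starts on a 3 mm cardboard sheet or another module's nose.
- module_2p: loose two-pole breaker module, white, 2 flush black toggle(s) on top. Body 85 (x) x 36 (y) mm, 44 high; centred on it a nose 45 (x) x 36 (y) up to 68. Grip from above across the nose (45 mm, along x) or its 36 mm width. About 240 g. Origin: centre of underside, z up; alike both ways round. Starts on a 3 mm cardboard sheet or another module's nose.
- module_3p: loose three-pole breaker module, white, 3 flush black toggle(s) on top. Body 85 (x) x 54 (y) mm, 44 high; centred on it a nose 45 (x) x 54 (y) up to 68. Grip from above across the nose (45 mm, along x) or its 54 mm width. About 360 g. Origin: centre of underside, z up; alike both ways round. Starts on a 3 mm cardboard sheet or another module's nose.
- module_4p: loose four-pole breaker module, white, 4 flush black toggle(s) on top. Body 85 (x) x 72 (y) mm, 44 high; centred on it a nose 45 (x) x 72 (y) up to 68. Grip from above across the nose (45 mm, along x). About 480 g. Origin: centre of underside, z up; alike both ways round. Starts on a 3 mm cardboard sheet or another module's nose.
- nest_1p: fixed dark tray for the single-pole module: pocket 101 (x) x 34 (y) mm inside (8 mm play all round), walls 4 mm thick, rim 14 and floor 5 mm above the bench. Outside its +x wall a black block 20 mm long, 24 high, with 1 brass stud(s) up to 30 high. Origin: under the pocket's centre at bench height; x along the pocket to the studs, z up.
- nest_2p: fixed dark tray for the two-pole module: pocket 101 (x) x 52 (y) mm inside (8 mm play all round), walls 4 mm thick, rim 14 and floor 5 mm above the bench. Outside its +x wall a black block 20 mm long, 24 high, with 2 brass stud(s) up to 30 high. Origin: under the pocket's centre at bench height; x along the pocket to the studs, z up.
- nest_3p: fixed dark tray for the three-pole module: pocket 101 (x) x 70 (y) mm inside (8 mm play all round), walls 4 mm thick, rim 14 and floor 5 mm above the bench. Outside its +x wall a black block 20 mm long, 24 high, with 3 brass stud(s) up to 30 high. Origin: under the pocket's centre at bench height; x along the pocket to the studs, z up.
- nest_4p: fixed dark tray for the four-pole module: pocket 101 (x) x 88 (y) mm inside (8 mm play all round), walls 4 mm thick, rim 14 and floor 5 mm above the bench. Outside its +x wall a black block 20 mm long, 24 high, with 4 brass stud(s) up to 30 high. Origin: under the pocket's centre at bench height; x along the pocket to the studs, z up.
- glue_bottle: small glue bottle, 30 mm diameter, 75 mm tall, red cap, standing loose between the nests and modules; leave it alone. Origin: centre of its foot.
- screw_tin: small round aluminium tin of screws, 34 mm diameter, 30 mm tall, standing loose between the nests and modules; leave it alone. Origin: centre of its foot.
Not all that is in view belongs to the job. Leave any turquoise look-alike of the nest_4p alone.

How it is judged (in metres and radians):
At the end, for the whole second after the job is handed in: Each of the four modules lies in the nest with its own number of studs: centre within 13 mm of the pocket's centre in plan, underside within 4 mm of the pocket floor, tilted less than 0.08 rad, its length along the pocket within 0.3 rad (either way round), at rest (under 0.02 m/s) and released (horizontal distance between module_1p and nest_1p below 0.013 m and z of module_1p in the frame of nest_1p between 0.001 and 0.009 m and angle between each of module_1p, module_2p, module_3p, module_4p's own z axis and vertical below 0.08 rad and angle between the x axis of module_1p and the x axis of nest_1p, either way round below 0.3 rad and linear speed of each of module_1p, module_2p, module_3p, module_4p below 0.02 m/s and horizontal distance between module_2p and nest_2p below 0.013 m and z of module_2p in the frame of nest_2p between 0.001 and 0.009 m and angle between the x axis of module_2p and the x axis of nest_2p, either way round below 0.3 rad and horizontal distance between module_3p and nest_3p below 0.013 m and z of module_3p in the frame of nest_3p between 0.001 and 0.009 m and angle between the x axis of module_3p and the x axis of nest_3p, either way round below 0.3 rad and horizontal distance between module_4p and nest_4p below 0.013 m and z of module_4p in the frame of nest_4p between 0.001 and 0.009 m and angle between the x axis of module_4p and the x axis of nest_4p, either way round below 0.3 rad); the robot touches nothing.
It fails at once if a module is dropped or falls: it moves faster than 0.7 m/s (a fall of about 25 mm) while the fingers do not touch it ((linear speed of module_1p above 0.7 m/s and contact force between module_1p and the fingers below 0.05 N) or (linear speed of module_2p above 0.7 m/s and contact force between module_2p and the fingers below 0.05 N) or (linear speed of module_3p above 0.7 m/s and contact force between module_3p and the fingers below 0.05 N) or (linear speed of module_4p above 0.7 m/s and contact force between module_4p and the fingers below 0.05 N)).
It fails at once if the glue bottle is pushed more than 15 mm or tipped (distance of glue_bottle from where it was at the start of the episode above 0.015 m or angle between glue_bottle's own z axis and vertical above 0.4 rad).
It fails at once if the screw tin is pushed more than 15 mm or tipped (distance of screw_tin from where it was at the start of the episode above 0.015 m or angle between screw_tin's own z axis and vertical above 0.4 rad).
It also fails if it takes over 106 s, if anything falls off the work surface, if the arm or the gripper's body presses on something with over 40 N, if the wrist force passes 120 N, or if a joint passes its speed limit or range.

## Working session

There is one attempt and no reset: what is moved stays moved. The work goes in short steps, each a Python script; the robot and the scene stay as the last script left them, time stands still between calls to the robot, and variables do not carry over. Pictures are saved under pics/ and viewed, at most 14 in all, crops included, and the job is handed in when it is done.

```bash
mkdir -p pics; ls; python3 - <<'E'
from plant import ctrl,sensors,optics
import cv2,numpy as np
for n in("top","side"):
    p,d=optics.grab_frame(n); cv2.imwrite(f"pics/{n}0.png",p[:,:,::-1]); np.savez(f"{n}0.npz",p=p,d=d)
    c=optics.camera_params(n); print(n,c["mtx"].round(1).tolist(),c["R"].round(3).tolist(),c["t"].round(1))
print(ctrl.tcp_to_tips,sensors.read_state()["t"])
E
```

```text
pics
top [[561.4, 0.0, 317.4], [0.0, 561.4, 235.2], [0.0, 0.0, 1.0]] [[0.022, -1.0, 0.003], [-0.996, -0.022, -0.084], [0.084, -0.001, -0.996]] [ -89.   447.1 1415.9]
side [[519.1, 0.0, 323.8], [0.0, 519.1, 239.8], [0.0, 0.0, 1.0]] [[-0.998, -0.059, 0.013], [-0.046, 0.614, -0.788], [0.039, -0.787, -0.616]] [ 439.9  148.7 1056.3]
25.0 0.1
```

View pics/top0.png

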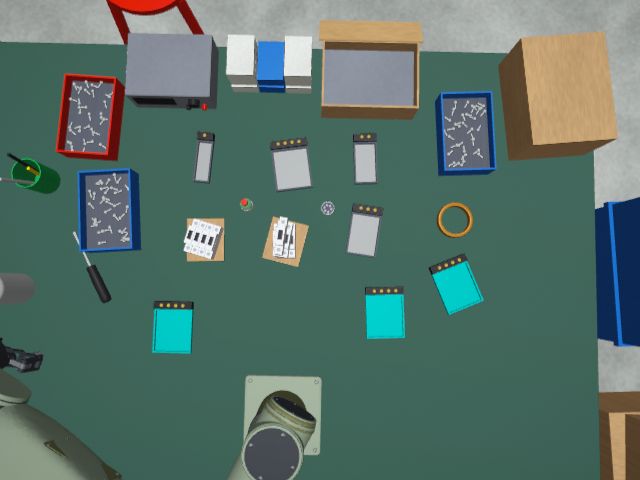

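View pics/side0.png

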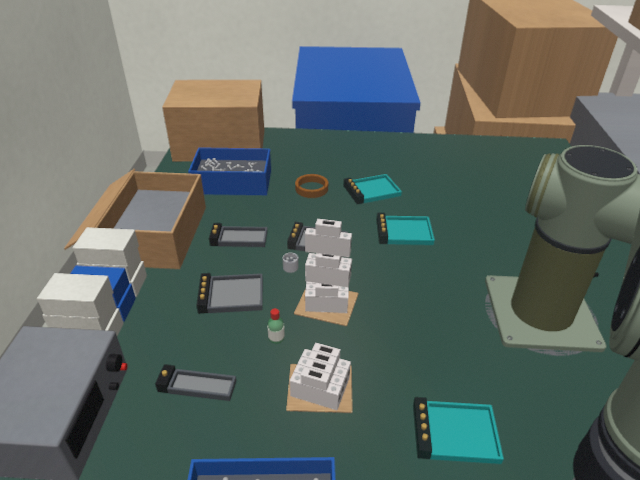

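```bash
python3 - <<'E'
import cv2,numpy as np
a=np.load("top0.npz")["p"][:,:,::-1]; b=np.load("side0.npz")["p"][:,:,::-1]
cv2.imwrite("pics/tc.png",cv2.resize(a[125:270,180:390],(800,552),interpolation=cv2.INTER_CUBIC))
cv2.imwrite("pics/sc.png",cv2.resize(b[215:410,150:370],(677,600),interpolation=cv2.INTER_CUBIC))
E
```

```text
(no output)
```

View pics/tc.png

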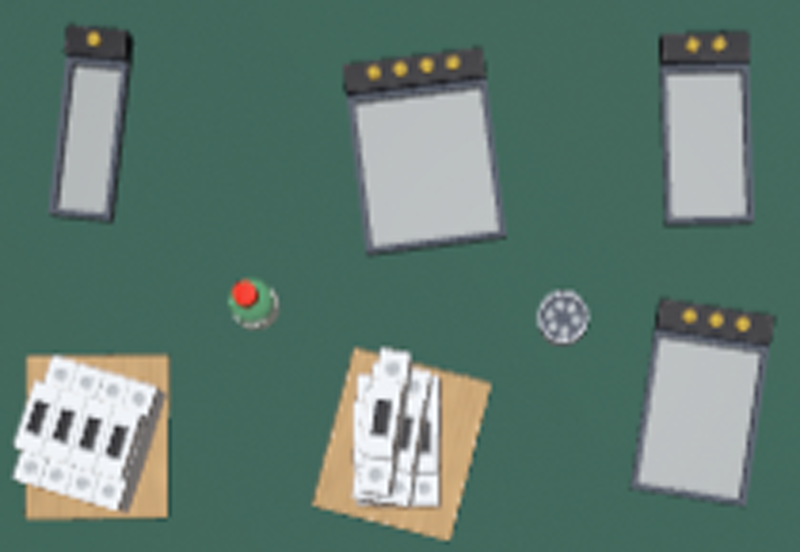

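View pics/sc.png

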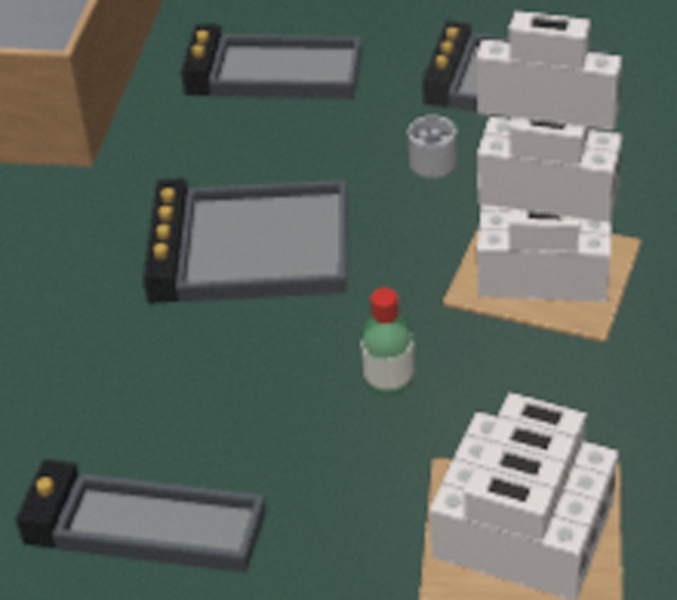

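```bash
cat > h.py <<'E'
from plant import ctrl,sensors,optics
import cv2,numpy as np
def cloud(n,p=None,d=None):
    if p is None: p,d=optics.grab_frame(n)
    c=optics.camera_params(n); v,u=np.nonzero(d>0); z=d[v,u].astype(float)
    X=np.c_[u,v,np.ones(len(u))]@np.linalg.inv(c["mtx"]).T*z[:,None]
    return (X-c["t"])@c["R"], p[v,u].astype(int)
def rect(P):
    """centre, long-side length, short-side length, yaw of the long side"""
    (cx,cy),(w,h),a=cv2.minAreaRect(P[:,:2].astype(np.float32)); a=np.radians(a)
    if w<h: w,h,a=h,w,a+np.pi/2
    return np.array([cx,cy]),w,h,(a+np.pi/2)%np.pi-np.pi/2
def near(X,xy,r,z0,z1):
    return (np.hypot(*(X[:,:2]-xy).T)<r)&(X[:,2]>z0)&(X[:,2]<z1)
E
python3 - <<'E'
from h import *
for n in("top","side"):
    f=np.load(n+"0.npz"); X,C=cloud(n,f["p"],f["d"])
    sp=(C.max(1)-C.min(1)); 
    m=(X[:,0]>300)&(X[:,0]<800)&(abs(X[:,1])<400)&(abs(X[:,2])<15)
    print(n,"bench z",np.median(X[m,2]))
    im=np.zeros((600,900),np.uint8) # 1mm grid x 250..850,y -450..450
    k=(sp<25)&(C.mean(1)>110)&(X[:,2]>-3)&(X[:,2]<12)&(X[:,0]>255)&(X[:,0]<845)&(abs(X[:,1])<445)
    im[(X[k,0]-250).astype(int),(X[k,1]+450).astype(int)]=255
    im=cv2.morphologyEx(im,cv2.MORPH_CLOSE,np.ones((5,5)))
    N,L,S,_=cv2.connectedComponentsWithStats(im)
    for i in range(1,N):
        if S[i,4]>1000:
            r,c=np.nonzero(L==i); print("floor",*[np.round(q,3) for q in rect(np.c_[r+250.5,c-449.5])],S[i,4])
    for lo,hi in((195,215),(127,150),(60,82),(20,36)):
        im[:]=0; k=(X[:,2]>lo)&(X[:,2]<hi)&(C.min(1)>-1)&(X[:,0]>255)&(X[:,0]<600)&(abs(X[:,1])<300)
        im[(X[k,0]-250).astype(int),(X[k,1]+450).astype(int)]=255
        im=cv2.morphologyEx(im,cv2.MORPH_CLOSE,np.ones((5,5)))
        N,L,S,_=cv2.connectedComponentsWithStats(im)
        for i in range(1,N):
          if S[i,4]>150:
            r,c=np.nonzero(L==i); print(lo,*[np.round(q,3) for q in rect(np.c_[r+250.5,c-449.5])],S[i,4])
E
```

```text
top bench z -0.2292301532815434
floor [ 455.223 -196.196] 102.635 71.858 -0.123 6703
floor [622.735  -7.17 ] 103.358 89.835 0.14 8540
floor [637.314 222.35 ] 103.051 35.425 -0.061 3077
floor [ 642.795 -197.945] 101.946 54.64 0.058 4972
195 [432.502   4.766] 45.266 18.635 -0.133 760
127 [428.44  -8.42] 43.416 9.475 -0.142 370
60 [432.579 210.106] 73.823 45.229 1.288 3056
60 [432.5 -17.5] 42.0 10.0 0.0 344
60 [523.176 104.446] 15.125 14.796 0.165 176
20 [264.439 266.636] 66.008 17.172 1.555 1050
20 [ 312.024 -250.921] 96.073 20.686 -1.515 1708
20 [ 516.68  -204.709] 77.779 23.789 1.42 1337
20 [ 518.5 -103. ] 33.0 32.0 -1.571 494
side bench z 1.2937980507016613
floor [626.35  -10.654] 99.366 80.505 0.14 7206
floor [640.346 221.449] 97.875 28.096 -0.075 2452
floor [ 646.284 -202.463] 97.461 42.333 0.048 2922
195 [435.652   6.872] 44.614 21.313 -0.111 826
127 [436.675  18.309] 83.584 15.306 -0.139 758
60 [437.37   28.567] 83.024 17.753 -0.155 710
60 [435.145 211.137] 75.872 46.416 1.307 3268
60 [526.4 107.3] 16.994 14.758 -0.464 198
20 [266.5 267. ] 65.0 20.0 -1.571 1287
20 [ 316.049 -249.659] 97.587 20.079 -1.517 1052
20 [434.532  31.887] 84.109 7.454 0.029 417
20 [443.966 246.07 ] 84.171 7.61 -0.221 260
20 [ 524.271 -105.837] 33.664 25.423 0.432 443
20 [ 522.256 -204.316] 84.001 21.094 1.432 975
```

```bash
cat >> h.py <<'E'
OFF=np.array([1.5,0.7])   # mean of the two cameras against the top one
NEST={1:((637.3,222.3),-.061),2:((642.8,-197.9),.058),3:((455.2,-196.2),-.123),4:((622.7,-7.2),.14)}
def down(a):
    y=np.array([np.cos(a),np.sin(a),0]); z=np.array([0,0,-1.]); return np.c_[np.cross(y,z),y,z]
def pick(xy,yaw,base,rel,w,force,lift,along_x=False):
    """xy in top-camera terms; base: underside height; rel: TCP above underside; returns tool yaw minus module yaw"""
    xy=np.array(xy)+OFF; best=None
    for f in (np.pi/2,-np.pi/2) if not along_x else (0,np.pi):
        q=ctrl.solve_ik([*xy,base+rel],down(yaw+f))
        if q is not None and (best is None or abs(q[5])<abs(best[0])): best=(q[5],f)
    f=best[1]; R=down(yaw+f)
    ctrl.move_ptp([*xy,base+rel+60],R); ctrl.gripper_to(min(85,w+(18 if along_x else 27)))
    print("hit on approach",ctrl.move_l([*xy,base+rel],vel=80,threshold=10),"tips",ctrl.tcp_to_tips)
    ctrl.gripper_to(w-12,force)
    s=sensors.read_state(); print("grip",s["grip_width"],s["grasp_force"],s["eef_pos"],"tips",ctrl.tcp_to_tips)
    ctrl.move_l([*xy,base+rel+15],vel=40); ctrl.move_l([*xy,base+rel+lift],vel=150)
    s=sensors.read_state(); print("lifted",s["grip_width"],s["grasp_force"],s["force"],s["t"]); return f
def place(k,f,rel,w,away=90):
    xy,yaw=NEST[k]; xy=np.array(xy)+OFF; R=down(yaw+f)
    z=sensors.read_state()["eef_pos"][2]
    ctrl.move_l([*xy,max(z,rel+110)],R,vel=220); ctrl.move_l([*xy,rel+18],vel=150)
    print("touch",ctrl.move_l([*xy,rel+2],vel=20,threshold=6),sensors.read_state()["eef_pos"]-[*xy,rel+5])
    ctrl.gripper_to(w+16); p=sensors.read_state()["eef_pos"]
    ctrl.move_l([p[0],p[1],rel+30],vel=60); ctrl.move_l([p[0],p[1],rel+30+away],vel=200); print("t",sensors.read_state()["t"])
E
python3 - <<'E'
from h import *
f=pick((432.5,4.8),-.13,139,55,18,40,60)
p,d=optics.grab_frame("side"); cv2.imwrite("pics/s1.png",cv2.resize(p[50:350,180:480],(600,600))[:,:,::-1])
print(f)
E
```

```text
hit on approach False tips 25.0
grip 17.43360896964073 40.27789736632258 [434.6037844    5.42539153 194.73963814] tips 25.0
lifted 17.426369014759477 39.939345913007855 [-0.6466936   0.64934852 -1.50073401] 4.95
-1.5707963267948966
```

View pics/s1.png

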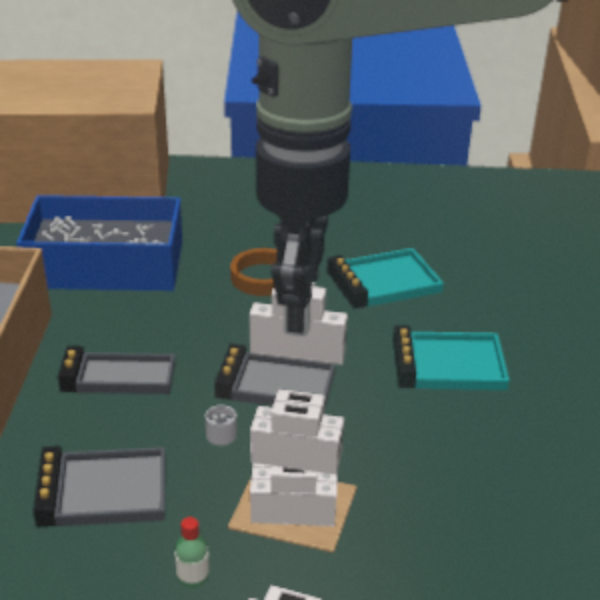

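The 1p module is lifted level, with the fingertips at about (298,330), and the 2p (two toggles at about (297,400)) still sits on the 3p. Next I place it and measure the 2p.

```bash
cat >> h.py <<'E'
def top(xy,z0,z1,r=60):
    for n in("top","side"):
        X,C=cloud(n); P=X[near(X,xy,r,z0,z1)]; print(n,len(P),*[np.round(q,3) for q in rect(P)],np.median(P[:,2]))
E
python3 - <<'E'
from h import *
place(1,-np.pi/2,55,18)
top((433,5),131,147)
top((637,222),66,80)
E
```

```text
touch True [-0.17937717  0.03810903 -0.15799617]
t 10.0
top 295 [430.573   4.558] 45.471 35.835 -0.138 138.54514399259656
side 383 [433.764   6.301] 45.279 39.267 -0.13 139.5975546279383
top 75 [628.234 221.394] 32.261 18.133 0.003 71.79571173063657
side 308 [638.772 223.309] 45.78 21.166 -0.068 72.5422456850834
```

```bash
python3 - <<'E'
from h import *
f=pick((431,4.7),-.135,71,55,36,50,90)
place(2,f,55,36)
top((433,5),63,79)
top((643,-198),66,80)
E
```

```text
hit on approach False tips 25.0
grip 35.76427275872287 50.31403049826622 [433.17588142   5.38875038 126.72566406] tips 25.0
lifted 35.224310506938 49.964079363271594 [ 0.03765937 -0.12958524 -2.47501578] 14.1583
touch True [-0.17382627  0.01984752 -0.17605206]
t 18.8833
top 155 [431.906  15.653] 42.838 29.979 0.004 71.05715888761748
side 492 [435.58    6.037] 58.324 44.995 -1.56 71.92839141144043
top 167 [ 637.218 -198.493] 35.868 35.298 -1.559 71.62565127459413
side 231 [ 644.652 -194.924] 45.817 38.209 0.087 72.79662595415368
```

```bash
python3 - <<'E'
from h import *
s=sensors.read_state(); p=s["eef_pos"]
ctrl.move_ptp([480,-330,280],s["eef_rot"])
top((433,5),63,79)
top((643,-198),66,80)
E
```

```text
top 393 [432.285   4.256] 52.285 42.701 -1.543 70.57060462116813
side 494 [435.612   6.354] 57.751 45.07 -1.561 71.9191219326455
top 258 [ 640.969 -198.383] 46.43 35.455 0.017 71.18750724276993
side 230 [ 644.606 -195.473] 44.942 43.234 0.047 72.83719829828215
```

```bash
python3 - <<'E'
from h import *
f=pick((432.5,4.5),.015,3,55,54,60,125)
place(3,f,55,54)
s=sensors.read_state(); ctrl.move_ptp([480,-60,280],s["eef_rot"])
top((455,-196),66,80)
top((432.6,210),63,79)
p,d=optics.grab_frame("top"); cv2.imwrite("pics/t2.png",cv2.resize(p[120:280,180:400],(800,582),interpolation=cv2.INTER_CUBIC)[:,:,::-1])
E
```

```text
hit on approach False tips 25.0
grip 53.33953954090112 63.80416223779321 [434.78749071   5.14392589  58.78279099] tips 25.0
lifted 53.3709085693683 63.28956060111523 [-1.17959977 -0.11942016 -2.61273165] 24.6917
touch True [-0.23089208  0.04116235 -0.22229955]
t 28.775
top 395 [ 454.    -196.294] 53.938 45.162 1.434 71.64827385981268
side 328 [ 457.54  -194.444] 56.593 44.845 1.445 72.76161889475424
top 531 [432.262 209.939] 72.877 45.085 1.298 70.20076558798368
side 1058 [435.304 211.86 ] 74.927 45.705 1.29 71.78086488490132
```

View pics/t2.png

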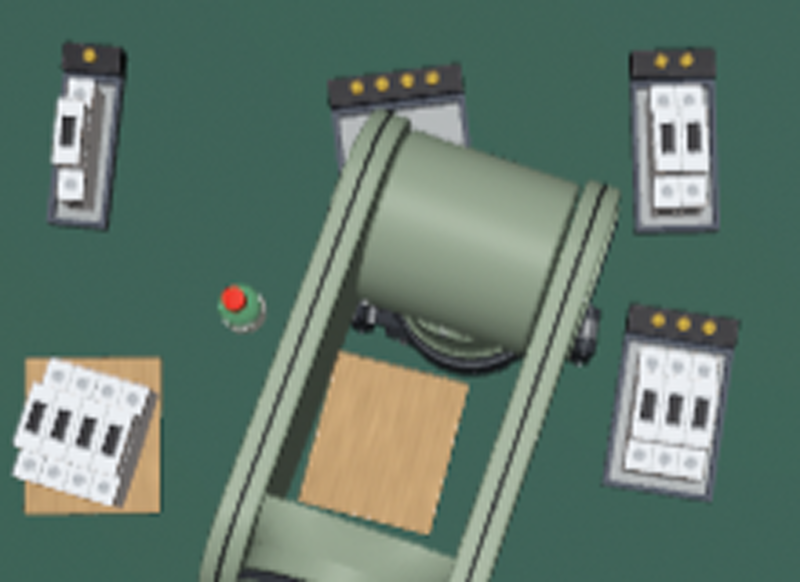

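The 1p, 2p and 3p sit in their nests, at about (75,135), (675,140) and (670,405). The bottle is untouched and the 4p remains at (80,430). Next is the 4p, gripped along x.

```bash
python3 - <<'E'
from h import *
f=pick((432.4,210.2),-.279,3,70,45,70,125,along_x=True)
place(4,f,70,45,away=120)
s=sensors.read_state(); ctrl.move_ptp([430,150,300],s["eef_rot"])
top((623,-7),66,80)
for n in("top","side"):
    p,d=optics.grab_frame(n); b=p[120:280,180:400] if n=="top" else p[180:420,130:450]
    cv2.imwrite(f"pics/{n}3.png",cv2.resize(b,(800,582 if n=="top" else 600),interpolation=cv2.INTER_CUBIC)[:,:,::-1])
print(sensors.read_state()["t"])
E
```

```text
hit on approach False tips 25.0
grip 43.47489225830391 73.01069855690002 [434.96494645 211.10611012  74.11560709] tips 25.0
lifted 43.7708267682951 71.97887778282166 [ 0.18666004  0.61532842 -6.5491636 ] 33.7917
touch True [-0.18798559 -0.07984451  0.17426831]
t 38.4417
top 506 [620.426  -7.569] 71.793 46.772 -1.423 71.34182891078595
side 607 [624.392  -6.386] 77.037 45.886 -1.427 72.84515801561213
39.6583
```

View pics/top3.png

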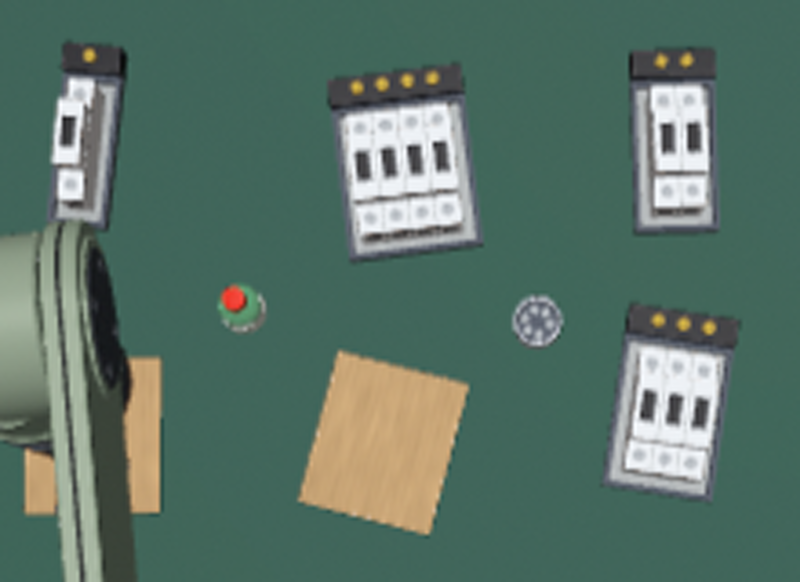

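View pics/side3.png

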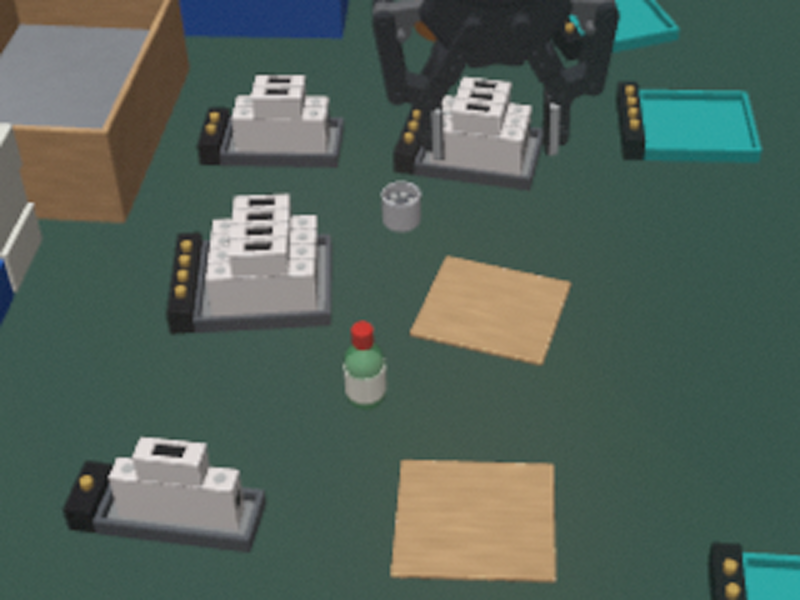

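All four modules stand flat in the nests with matching stud counts: 4p at top view (410,165), 3p (670,405), 2p (675,140), 1p (70,135). The bottle and the tin have not moved, and the gripper is clear of everything.

```bash
python3 -c "
from plant import ctrl
print(ctrl.finish_job())"
```

```text
the job is handed in; nothing more can be done
None
```

I handed the job in at about 40 s of the 106 s allowed: all four modules lie flat in their own nests, and the last pictures show the glue bottle and screw tin where they stood; the hand-in returned no verdict.

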